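# Put the spice mill in gear and open its gate over the bowl

## Robot

A 7-joint arm with a two-finger parallel gripper is mounted at the origin on the work surface. World frame = base frame: x ahead of the robot, y to its left, z up, the work surface at z = 0. Lengths are in m, angles in rad, forces in N, time in s.
With the tool pointing down it reaches from about 0.35 to 0.9 m from the base axis. Payload 8.1 kg.
Tool frame: the origin (TCP) lies at the very end of the fingers, on their centre line; the grasp point (between the pads) lies 19 mm behind it; z points along the fingers, y is the direction in which the jaws open and shut (so a half turn about z gives the same grasp; the last joint's range is limited). The gripper opens to 92 mm and grips with 3 to 60 N. Pads are 19 mm wide; open, the fingers measure 130 mm over their backs; the gripper's body (75 mm by 190 mm) begins 47 mm behind the grasp point.
Start: joints at [1.165, 0.434, 0.025, 1.573, -0.012, 1.134, -0.075], TCP at [0.186, -0.597, 0.197] pointing down, gripper open.
Joint ranges: [-2.62, 2.62], [-0.44, 2.09], [-1.27, 1.32], [0.08, 2.57], [-1.32, 4.46], [0.12, 2], [-2.74, 2.74]. Speed limits (rad/s): [2.22, 2.22, 3.01, 3.01, 3.14, 3.14, 3.14].

## Interface

Orientations are given as a rotation vector (axis times angle).
In Python, from cell import observe, get_image, sign_off gives the robot as it stands.
- The arm moves only by the tool arm_command, never from a script. Its argument "deltas" is a list of rows, each an object with "xyz": the shift along the tool's x, y, z in cm, a list of three; "turn": the turn about the tool's z in degrees; "jaw": the closure in counts, from 0 (fully open) to 255 (shut). A call has 1 to 5 rows; each row is the pose to reach, as a shift and turn from the pose measured when the call began, along the tool's axes at that moment; what a row does not reach only later rows make up. A row lasts 1/12 s, in which the tool goes at most 41.7 mm and 7.16 degrees, less where a joint would pass 70% of its speed; a pose out of reach is approached as far as the arm can. A call with a gripper value outside its range is refused whole. The fingers move at their own pace and stop on an object; "force" is the grip in N (left out, the last holds). Time passes only in rows, so rows that repeat a pose let the fingers close. It gives the time, the measured TCP pose, the force and the opening at its end, in the units of the state.
- observe(): the state, without advancing time (a new reading comes with each control period).
- get_image(name): name is "scene" or "top" or "wrist"; returns a dict with "frame" (420x560x3 uint8, red, green, blue), "depth" (420x560 float32, m along the optical axis (not along the pixel's ray), 0 where there is no reading), "camera_matrix" (3x3 intrinsics, pixels), "cam_to_world" (4x4, takes a point from camera to world coordinates). Camera axes: x right, y up, looking along -z (the intrinsics and any distortion apply to the point x, -y, -z); pixel columns grow to the right and rows downward; lengths in m; the calibration is good to about 2 mm. A picture is of the moment at which its call begins.
- sign_off(): hands the job in, once; it reports no verdict.
The state is a dict: "clock": time; "joints": joint angles; "dq": joint speeds; "joint_efforts": joint torques, N m; "position": TCP position; "ee_rot": TCP orientation; "force": force on the tool from outside, world axes, zero at the start; "ft_torque": the same for the moment, N m; "width": opening from 0.0 (shut) to 1.0 (fully open).
Only numpy, scipy, OpenCV 4.12 (cv2) and the standard library are available. Lean on these libraries where they do the work, as an engineer would, in place of code of your own. Each camera call takes 0.05 s, during which the arm holds its last target.

## Task

Put the hand spice mill in gear: ease its raised knob down while rocking it gently back and forth until the hidden teeth mesh, without forcing the teeth, so that the knob sinks fully home. Then turn the gate with the knob until the red pointer stands at the yellow mark above the chute, and let go with the knob still home. Leave the bowl, the pestle, the skewer holder and the lunch box where they are.

Things in the scene. Friction and masses are not known exactly. Their poses are not given: they have to be found in the camera images.
- mill: Green hand spice mill fixed on the shelf, upright, 124 mm wide at the foot, 102 mm tall to its flat round deck (110 mm wide). Origin: centre of its underside, on the spindle axis; z up. A steel chute and a yellow mark on the deck rim are at its +x side; the bowl stands under the chute.
- knob: Gear-change knob on the mill's vertical axis: black round skirt 60 mm wide, 8 mm high, origin at its underside on the axis. Origin is 116 mm above the mill's underside at the start (raised; an orange band shows below the skirt) and 102 mm when fully home (skirt on the deck, band gone). Turns freely; slides down 14 mm against 3 N friction to a stop and stays where it is left.
- knob_grip (a point): Point on the axis to grip: the knob's upright black bar, 50 mm long (knob x), 16 mm wide (knob y), 36 mm high, standing on the skirt from 8 to 44 mm above the knob's origin. This point is 32 mm above that origin.
- knob_teeth (a point): Tips of the knob's 4 hidden teeth (centre point on the axis, 31 mm below the knob's origin). At the start they stand over the ring's teeth, tip to tip or partly so, and meet them after 1.5 to 6.5 mm of the knob's travel, differing each time. Over 25 N between the teeth damages them.
- ring_teeth (a point): Nominal tip height (on the axis; true height within 2.5 mm of it) of the hidden ring of 8 teeth, pitch 0.785 rad, radius 24 mm, 11 mm tall, play in mesh 0.1 rad. Sprung: gives 4 N/mm for 3 mm, then solid. Tip to tip, a press meets that spring; turned up to one pitch under light pressure, the ring springs up into mesh and the push falls away. Its angle is hidden and differs each time.
- gate: Flush white disc, 92 mm wide, in the deck around the knob, red pointer along its +x; origin on the axis at the mill's underside. Only the meshed knob turns it, one to one after the play, against 0.22 N m friction; it stays where left. Starts 0.5 to 1.5 rad clockwise (from above) of the yellow mark, so turn it anticlockwise; it can go at least 0.5 rad past the mark.
- gate_arrow (a point): Point on the red pointer, 42 mm from the spindle axis, 103 mm above the mill's underside; turns with the gate.
- mill_mark (a point): Point on the mill, 42 mm from the spindle axis, at the same height, just inside the yellow mark on the rim: where the pointer must stand.
- bowl: Small white bowl, 92 mm wide, 40 mm high, loose, under the chute. Origin: centre of its underside. Leave it.
- pestle: White ceramic pestle lying along its x, 130 mm long, 34 mm thick, loose, beside the mill. Origin: under its middle. Leave it.
- holder: Stainless skewer holder, 64 mm wide, 110 mm high, with skewers standing to 190 mm, loose, beside the mill. Origin: centre of its underside. Leave it.
- lunchbox: Pink plastic lunch box with white latches, 122 x 174 x 58 mm, loose. Origin: centre of its underside. Leave it.
There are look-alikes about, which are no part of the job. Of the things that look like the mill, the largest one is meant.

How it is judged:
On the way:
1. the teeth are meshed and the knob is fully home (z of knob in the frame of mill below 0.1045 m), for 0.2 s.
At the end, for the whole second after the job is handed in: The knob is home (within 2.5 mm of its lowest position) and released, the red pointer stands within 6 mm of the yellow mark's point and is at rest, and bowl, pestle, skewer holder and lunch box are within 20 mm of where they began (z of knob in the frame of mill below 0.1045 m and horizontal distance between gate_arrow and mill_mark below 0.006 m and angular speed of gate below 0.05 rad/s and distance of each of bowl, pestle, holder, lunchbox from where it was at the start of the episode below 0.02 m); the robot touches nothing.
It fails at once if the teeth are forced: over 25 N between the knob and the mill (contact force between knob and mill above 25 N).
It fails at once if a bystander (bowl, pestle, skewer holder, lunch box) is pushed over 20 mm (distance of any of bowl, pestle, holder, lunchbox from where it was at the start of the episode above 0.02 m).
It also fails if it takes over 64 s, if anything falls off the work surface, if the arm or the gripper's body presses on something with over 40 N, if the wrist force passes 120 N, or if a joint passes its speed limit or range.

## Working session

There is one attempt and no reset: what is moved stays moved. The work goes in short steps, Python scripts to look and compute and a tool call to move; the robot and the scene stay as the last step left them, time stands still between calls to the robot, and variables do not carry over. Pictures are saved under pics/ and viewed, and the job is handed in when it is done.

Besides the shell and the picture viewer there is one more tool, called after ">>>" by a JSON object that holds its "fn" and its "kwargs". arm_command: Moves the arm, as the interface text tells. Its arguments: {"type":"object","properties":{"deltas":{"type":"array","items":{"type":"object","properties":{"xyz":{"type":"array","items":{"type":"number"}},"turn":{"type":"number"},"jaw":{"type":"number"}}}},"force":{"type":"number"}},"required":["deltas"]}

```bash
ls; mkdir -p pics
cat > h.py <<'E'
import numpy as np, cv2
from scipy.spatial.transform import Rotation as R
from cell import observe, get_image
def snap(name, fn):
    im=get_image(name); np.savez(''+fn+'.npz',**{k:np.asarray(im[k]) for k in ('frame','depth','camera_matrix','cam_to_world')})
    cv2.imwrite('pics/'+fn+'.png',im['frame'][:,:,::-1]); return im
def load(fn): return dict(np.load(''+fn+'.npz'))
def cloud(im):
    K=im['camera_matrix'];T=im['cam_to_world'];d=im['depth']
    v,u=np.mgrid[:d.shape[0],:d.shape[1]]
    X=(u-K[0,2])/K[0,0]*d; Y=(v-K[1,2])/K[1,1]*d
    P=np.stack([X,-Y,-d,np.ones_like(d)],-1)@T.T
    P=P[...,:3].copy(); P[d<=0]=np.nan; return P
E
python3 - <<'E'
from h import *
s=observe(); print(s)
for n in ('scene','top','wrist'):
    im=snap(n,n+'0'); print(n,im['camera_matrix'].tolist(),np.round(im['cam_to_world'],3).tolist())
E
```

```text
pics
{'clock': 0.0, 'joints': array([ 1.1654121 ,  0.43523964,  0.02496238,  1.57409796, -0.01160702,
        1.13403021, -0.07511892]), 'dq': array([ 1.21652773e-04,  8.67067328e-04,  2.76970551e-04, -5.30972095e-04,
       -3.94226878e-04,  9.43800582e-04, -4.75875198e-06]), 'joint_efforts': array([ 1.09378521e-03, -6.67838144e+01,  9.86136161e-01, -3.14457321e+01,
       -6.02897652e-02,  4.30510368e-02,  1.27698445e-04]), 'position': array([ 0.18613859, -0.59603563,  0.19583422]), 'ee_rot': array([-3.10411171e+00, -4.73431124e-01,  5.96968376e-04]), 'force': array([-0.2744223 ,  0.37841812, -0.57954232]), 'ft_torque': array([ 0.00184564, -0.0509559 ,  0.02765331]), 'width': 1.0017825604284798}
scene [[459.33501470345044, 0.0, 283.41826018634157], [0.0, 459.33501470345044, 202.88197451909986], [0.0, 0.0, 1.0]] [[-0.576, -0.467, 0.671, 1.378], [0.818, -0.337, 0.467, 0.393], [0.008, 0.818, 0.576, 0.813], [0.0, 0.0, 0.0, 1.0]]
top [[528.1393618067204, 0.0, 280.76239432032764], [0.0, 528.1393618067204, 218.3265210229066], [0.0, 0.0, 1.0]] [[0.019, 0.994, -0.112, 0.407], [-1.0, 0.017, -0.011, -0.174], [-0.009, 0.112, 0.994, 1.603], [0.0, 0.0, 0.0, 1.0]]
wrist [[322.4314761619338, 0.0, 280.78705198633185], [0.0, 322.4314761619338, 214.37519943729367], [0.0, 0.0, 1.0]] [[0.298, 0.924, 0.241, 0.25], [-0.954, 0.289, 0.074, -0.576], [-0.001, -0.252, 0.968, 0.384], [0.0, 0.0, 0.0, 1.0]]
```

View pics/scene0.png

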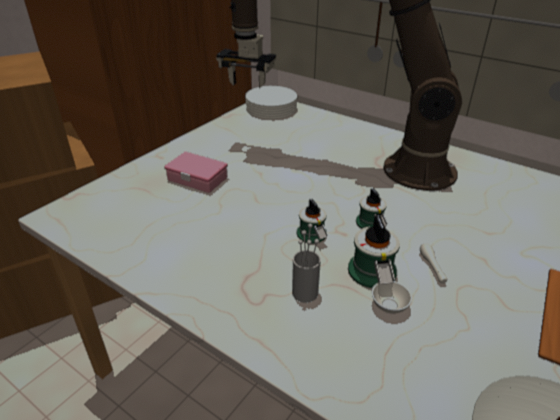

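View pics/top0.png

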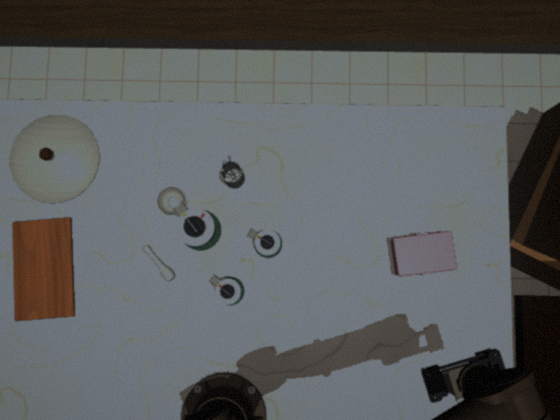

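View pics/wrist0.png

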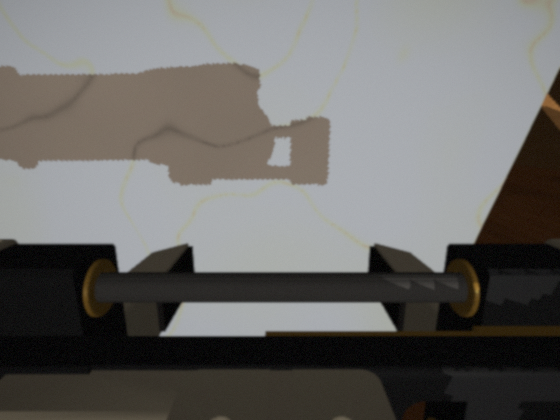

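Mill candidates in the top view are at (201,229), (267,242) and (229,290); in the scene view they are at (376,250), (312,222) and (372,208). The one at top (201,229) is the largest and has the bowl under its chute. I'll check its size and look at a close crop.

Run:
```python
from h import *
t=load('top0');P=cloud(t)
f=t['frame'][180:320,130:300];cv2.imwrite('pics/topcrop.png',cv2.resize(f[:,:,::-1],None,fx=4.5,fy=4,interpolation=cv2.INTER_CUBIC))
s=load('scene0');f=s['frame'][180:330,270:470];cv2.imwrite('pics/scenecrop.png',cv2.resize(f[:,:,::-1],None,fx=4,fy=4,interpolation=cv2.INTER_CUBIC))
for (u,v) in [(201,229),(267,242),(229,290)]:
    Q=P[v-28:v+28,u-28:u+28].reshape(-1,3); Q=Q[Q[:,2]>0.03]
    print((u,v),'max z',np.nanmax(Q[:,2]),'hist',np.histogram(Q[:,2],bins=np.arange(.03,.2,.01))[0])
for nm,I in(('top',t),('scene',s)):
    Q=cloud(I).reshape(-1,3); h=cv2.cvtColor(I['frame'],cv2.COLOR_RGB2HSV).reshape(-1,3)
    c=P[229,201]
    m=(np.hypot(Q[:,0]-c[0],Q[:,1]-c[1])<.09)
    d=m&(abs(Q[:,2]-.102)<.006)
    print(nm,c,'deck',d.sum(),Q[d].min(0),Q[d].max(0),(Q[d].min(0)+Q[d].max(0))/2)
    k=m&(Q[:,2]>.14); print('knob top',k.sum(),Q[k].mean(0),Q[k].min(0),Q[k].max(0))
    k=m&(Q[:,2]>.118)&(Q[:,2]<.13); print('skirt',k.sum(),Q[k].min(0),Q[k].max(0))
```

```text
(201, 229) max z 0.16957182641016555 hist [ 28  28  52  44  17   5 161 604  41 206  23   8  45  62   0   0]
(267, 242) max z 0.11888001911286672 hist [ 15  41   9 123 254  93  15  20  27   0   0   0   0   0   0   0]
(229, 290) max z 0.12178123116965778 hist [ 19  42  10 139 243  89  20  27  25   1   0   0   0   0   0   0]
top [0.53947482 0.06637537 0.12364442] deck 695 [0.49242543 0.03296995 0.09600814] [0.60197141 0.14249576 0.10797257] [0.54719842 0.08773285 0.10199036]
knob top 115 [0.54669405 0.08671016 0.15940848] [0.52465009 0.06715189 0.14058477] [0.56922193 0.10869089 0.16957183]
skirt 218 [0.516995   0.0580761  0.11801975] [0.57652681 0.11763172 0.12996094]
scene [0.53947482 0.06637537 0.12364442] deck 684 [0.49091229 0.03523893 0.09618316] [0.60316695 0.14451978 0.1077909 ] [0.54703962 0.08987936 0.10198703]
knob top 169 [0.55138868 0.0915867  0.15469252] [0.52275762 0.06835986 0.14011179] [0.5705118  0.10992236 0.1629659 ]
skirt 242 [0.51678034 0.0590339  0.11838091] [0.57560017 0.11912536 0.12983332]
```

View pics/topcrop.png

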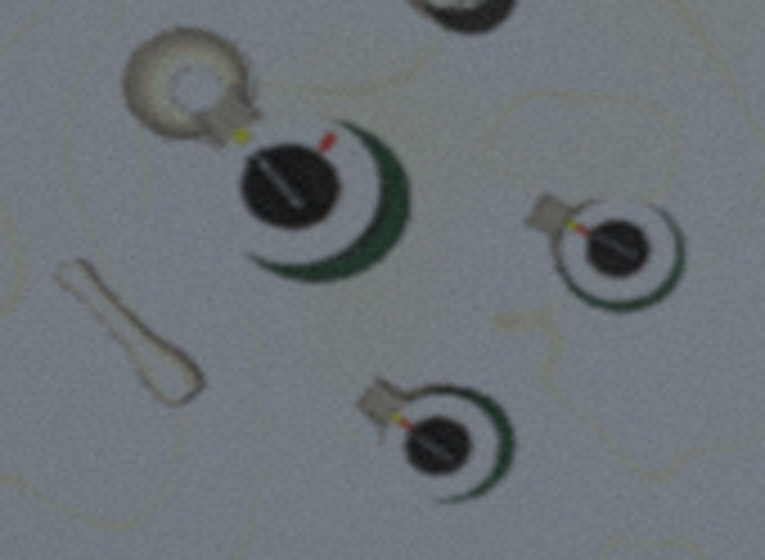

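View pics/scenecrop.png

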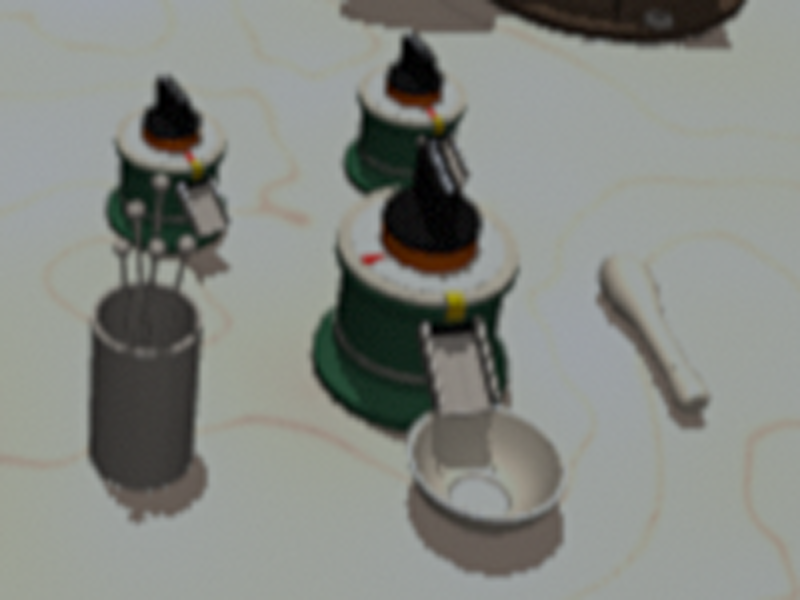

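The crop shows the big mill (max z 0.170, deck about 110 mm wide, which matches) at top pixel (201,229). Its red pointer is near (203,215), the yellow mark near (183,214) and the bar line runs from (185,219) to (197,232). The two smaller mills are only about 0.12 m tall. Next I'll compute angles and clearances.

Run:
```python
from h import *
c=np.array([.547,.0885])
for n in('top0','scene0'):
    I=load(n);P=cloud(I);h=cv2.cvtColor(I['frame'],cv2.COLOR_RGB2HSV)
    near=(np.hypot(P[...,0]-c[0],P[...,1]-c[1])<.062)&(P[...,2]>.085)&(P[...,2]<.112)
    red=near&((h[...,0]<8)|(h[...,0]>172))&(h[...,1]>120)
    yel=near&(h[...,0]>20)&(h[...,0]<35)&(h[...,1]>110)
    a={}
    for nm,m in(('red',red),('yel',yel)):
        q=P[m]; 
        if len(q):
            mu=np.median(q,0); a[nm]=np.arctan2(mu[1]-c[1],mu[0]-c[0]); print(n,nm,m.sum(),mu,np.hypot(*(mu[:2]-c)),a[nm])
    print(a['yel']-a['red'])
    k=(np.hypot(P[...,0]-c[0],P[...,1]-c[1])<.04)&(P[...,2]>.136)&(P[...,2]<.175)
    q=P[k][:,:2];mu=q.mean(0);w,V=np.linalg.eigh(np.cov((q-mu).T)); print('bar',len(q),mu,w**.5,np.arctan2(V[1,1],V[0,1]))
    for nm,(lo,hi) in {'tall':(.12,.21)}.items():
        pass
P=cloud(load('top0'));I=load('top0');K=I['camera_matrix'];T=I['cam_to_world']
def ray(u,v,z):
    d=T[:3,:3]@np.array([(u-K[0,2])/K[0,0],-(v-K[1,2])/K[1,1],-1]);return T[:3,3]+d*(z-T[2,3])/d[2]
p,q=ray(185.1,218.75,.16),ray(197.1,231.75,.16);print('line',p,q,(p+q)/2,np.arctan2(*(q-p)[1::-1]))
S=cloud(load('scene0'));
for nm,(u,v,w) in {'holder':(232,174,22)}.items():
    Q=P[v-w:v+w,u-w:u+w].reshape(-1,3);Q=Q[Q[:,2]>.09];print(nm,Q.min(0),Q.max(0))
Q=S.reshape(-1,3);m=(np.hypot(Q[:,0]-c[0],Q[:,1]-c[1])>.065)&(np.hypot(Q[:,0]-c[0],Q[:,1]-c[1])<.25)&(Q[:,2]>.12)
print('tall others',Q[m].min(0),Q[m].max(0),m.sum(), np.hypot(*(Q[m][:,:2]-c).T).min())
s=observe();print(np.round(R.from_rotvec(s['ee_rot']).as_matrix(),3))
```

```text
top0 red 4 [0.58148474 0.06662349 0.10445705] 0.04083844994964923 -0.5653178725462248
top0 yel 3 [0.58572759 0.12041007 0.10437752] 0.05018046047905949 0.6891822535573299
1.2545001261035547
bar 121 [0.54619482 0.08616377] [0.0048725 0.0150664] -2.4540730385166265
scene0 red 6 [0.58034305 0.06826592 0.10234559] 0.0390022678749519 -0.5454376571058852
scene0 yel 30 [0.5838342  0.12589771 0.09759678] 0.05249139436363129 0.7929892494946308
1.338426906600516
bar 187 [0.55181431 0.09165803] [0.00483569 0.01588278] -2.3832396734431653
line [0.56377049 0.10533411 0.16      ] [0.52844289 0.07093255 0.16      ] [0.54610669 0.08813333 0.16      ] -2.36947415675414
holder [ 0.67435336 -0.04098915  0.09077494] [0.74129913 0.02068087 0.19090928]
tall others [ 0.67492515 -0.02944071  0.12036323] [0.73775374 0.01479136 0.18570412] 182 0.1664375162183216
[[ 0.955  0.298 -0.   ]
 [ 0.298 -0.955  0.001]
 [-0.    -0.001 -1.   ]]
```

>>> {"fn": "arm_command", "kwargs": {"deltas": [{"xyz": [1.5, -1.5, -2.5], "turn": 0, "jaw": 0}, {"xyz": [4, -4, -5], "turn": 0, "jaw": 0}, {"xyz": [6.5, -6.5, -6.5], "turn": 0, "jaw": 0}, {"xyz": [9.2, -9.2, -6.5], "turn": 0, "jaw": 0}, {"xyz": [12, -12, -6.5], "turn": 0, "jaw": 0}]}}

```text
clock: 0.57
position: [0.2656, -0.4451, 0.2621]
ee_rot: [3.105, 0.472, 0.001]
force: [0.3, 0.1, 0.1]
width: 0.998
```

>>> {"fn": "arm_command", "kwargs": {"deltas": [{"xyz": [2.7, -2.7, 0], "turn": 0, "jaw": 0}, {"xyz": [5.4, -5.4, 0], "turn": 0, "jaw": 0}, {"xyz": [8.1, -8.1, 0], "turn": 0, "jaw": 0}, {"xyz": [10.8, -10.8, 0], "turn": 0, "jaw": 0}, {"xyz": [13.5, -13.5, 0], "turn": 0, "jaw": 0}]}}

```text
clock: 0.98
position: [0.3547, -0.2743, 0.2621]
ee_rot: [3.105, 0.472, 0.001]
force: [0.4, -1.0, -0.1]
width: 0.998
```

>>> {"fn": "arm_command", "kwargs": {"deltas": [{"xyz": [2.7, -2.7, 0], "turn": 0, "jaw": 0}, {"xyz": [5.4, -5.4, 0], "turn": 0, "jaw": 0}, {"xyz": [8.1, -8.1, 0], "turn": 0, "jaw": 0}, {"xyz": [10.8, -10.8, 0], "turn": 0, "jaw": 0}, {"xyz": [13.5, -13.5, 0], "turn": 0, "jaw": 0}]}}

```text
clock: 1.4
position: [0.4437, -0.1035, 0.262]
ee_rot: [3.105, 0.472, 0.001]
force: [1.0, 0.3, -0.1]
width: 0.998
```

>>> {"fn": "arm_command", "kwargs": {"deltas": [{"xyz": [2.6, -2.5, 0], "turn": -5, "jaw": 0}, {"xyz": [5.2, -5.1, 0], "turn": -10, "jaw": 0}, {"xyz": [7.8, -7.6, 0], "turn": -15, "jaw": 0}, {"xyz": [10.4, -10.2, 0], "turn": -20, "jaw": 0}, {"xyz": [13, -12.7, 0], "turn": -25, "jaw": 0}]}}

```text
clock: 1.82
position: [0.5305, 0.0581, 0.2618]
ee_rot: [2.927, 1.139, 0.0]
force: [0.6, -1.5, 0.5]
width: 1.003
```

Run:
```python
from h import *
s=observe();print(s['position'],s['joints'],s['force']);print(np.round(R.from_rotvec(s['ee_rot']).as_matrix(),3))
snap('wrist','wrist1');snap('top','top1')
```

```text
[0.53050344 0.05814336 0.2618118 ] [ 0.19991348  0.28705489 -0.5260586   1.66340766  0.15280276  1.23170661
 -1.18807233] [ 0.60904593 -1.46687809  0.5193158 ]
[[ 0.737  0.676  0.001]
 [ 0.676 -0.737 -0.001]
 [-0.     0.001 -1.   ]]
```

View pics/wrist1.png

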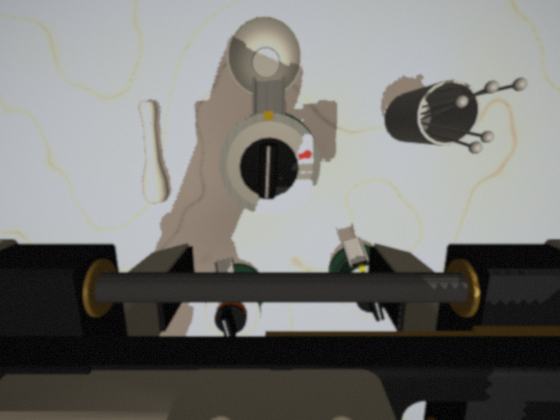

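The wrist view shows the mill at (268,165), its bar nearly vertical in the picture and so aligned with tool x. The red pointer is at (305,155), the yellow mark at (269,116) and the bowl at (264,58). I'll refine the axis from this view.

Run:
```python
from h import *
I=load('wrist1');P=cloud(I);h=cv2.cvtColor(I['frame'],cv2.COLOR_RGB2HSV)
c=np.array([.547,.0885]);r=np.hypot(P[...,0]-c[0],P[...,1]-c[1]);Z=P[...,2]
vis=np.zeros(Z.shape,bool);vis[:235]=1
K=I['camera_matrix'];T=I['cam_to_world']
def ray(u,v,z):
    d=T[:3,:3]@np.array([(u-K[0,2])/K[0,0],-(v-K[1,2])/K[1,1],-1]);return T[:3,3]+d*(z-T[2,3])/d[2]
for nm,lo,hi in(('deck',.097,.108),('skirt',.119,.128),('bartop',.15,.175)):
    q=P[vis&(r<.075)&(Z>lo)&(Z<hi)]
    if len(q)<5: print(nm,len(q));continue
    (x,y),rad=cv2.minEnclosingCircle(q[:,:2].astype(np.float32));print(nm,len(q),np.median(q[:,2]),(x,y),rad)
q=P[vis&(r<.04)&(Z>.15)&(Z<.175)][:,:2];mu=q.mean(0);w,V=np.linalg.eigh(np.cov((q-mu).T));print('bar',mu,w**.5,np.arctan(V[1,1]/V[0,1]))
near=vis&(r<.065)&(Z>.09)&(Z<.112)
for nm,m in(('red',near&((h[...,0]<8)|(h[...,0]>172))&(h[...,1]>110)),('yel',near&(h[...,0]>20)&(h[...,0]<35)&(h[...,1]>110))):
    v,u=np.nonzero(m);p=ray(u.mean(),v.mean(),.102);print(nm,m.sum(),u.mean(),v.mean(),p,np.hypot(*(p[:2]-c)),np.arctan2(p[1]-c[1],p[0]-c[0]))
p,q=ray(268.5,145,.16),ray(268.3,199,.16);print('line ends',p,q,np.arctan2(*(p-q)[1::-1]))
f=I['frame'][90:220,180:360];cv2.imwrite('pics/wcrop1.png',cv2.resize(f[:,:,::-1],None,fx=4.4,fy=4.4,interpolation=cv2.INTER_CUBIC))
```

```text
deck 5342 0.1021682025783138 (0.5448606610298157, 0.08878087252378464) 0.05537773296236992
skirt 1784 0.12409258103633689 (0.5447517037391663, 0.08788619190454483) 0.029966574162244797
bartop 963 0.15993927738609098 (0.545214831829071, 0.08747652918100357) 0.025385474786162376
bar [0.5456239  0.08847386] [0.00455522 0.01414392] 0.6930722774301767
red 66 304.9848484848485 154.62121212121212 [0.57913991 0.0673558  0.102     ] 0.038471427479423025 -0.5818946915244361
yel 86 268.0581395348837 115.33720930232558 [0.58232416 0.12304832 0.102     ] 0.049410349202072115 0.7742950519128587
line ends [0.56358319 0.10284819 0.16      ] [0.52739812 0.07054123 0.16      ] 0.7288370870063846
```

View pics/wcrop1.png

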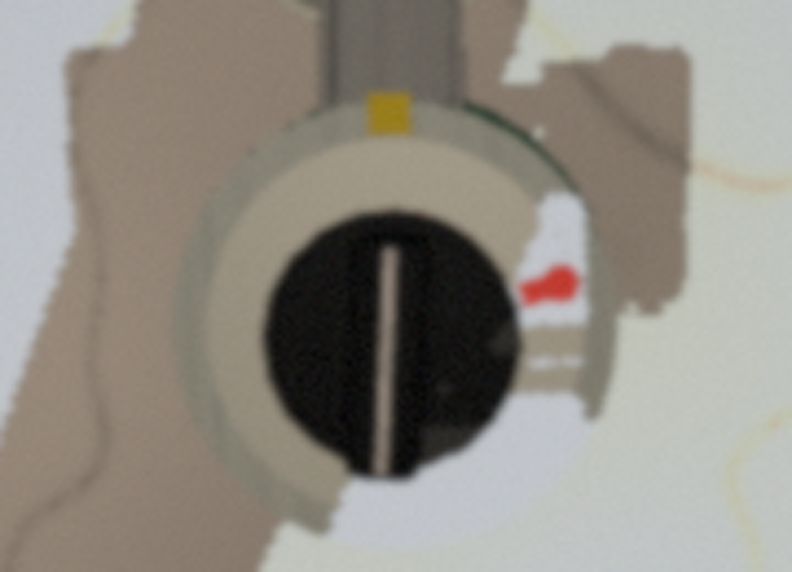

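>>> {"fn": "arm_command", "kwargs": {"deltas": [{"xyz": [1.6, -0.6, 2], "turn": 0.5, "jaw": 0}, {"xyz": [3.2, -1.2, 4], "turn": 1, "jaw": 0}, {"xyz": [3.2, -1.2, 7], "turn": 1, "jaw": 0}, {"xyz": [3.2, -1.2, 10], "turn": 1, "jaw": 0}, {"xyz": [3.2, -1.2, 11], "turn": 1, "jaw": 0}]}}

```text
clock: 2.33
position: [0.5442, 0.0926, 0.1476]
ee_rot: [-2.931, -1.122, 0.007]
force: [-0.5, -0.8, -0.9]
width: 1.0
```

Run:
```python
from h import *
s=observe();p=s['position'];M=R.from_rotvec(s['ee_rot']).as_matrix();print(p,np.round(M,3),s['force'])
print('to axis, tool cm',100*M.T@(np.array([.5455,.0883,.130])-p))
```

```text
[0.54415404 0.09257097 0.14758963] [[ 0.744  0.668 -0.005]
 [ 0.668 -0.744  0.001]
 [-0.003 -0.004 -1.   ]] [-0.53351348 -0.84730389 -0.91396667]
to axis, tool cm [-0.17978194  0.41499486  1.75782173]
```

>>> {"fn": "arm_command", "kwargs": {"deltas": [{"xyz": [-0.18, 0.4, 0.5], "turn": 0, "jaw": 0}, {"xyz": [-0.18, 0.4, 1.2], "turn": 0, "jaw": 0}, {"xyz": [-0.18, 0.4, 1.7], "turn": 0, "jaw": 0}, {"xyz": [-0.18, 0.4, 1.75], "turn": 0, "jaw": 0}, {"xyz": [-0.18, 0.4, 1.75], "turn": 0, "jaw": 0}]}}

```text
clock: 2.75
position: [0.5459, 0.0884, 0.1308]
ee_rot: [-2.932, -1.122, 0.005]
force: [-0.3, 0.1, 0.1]
width: 1.0
```

Run:
```python
from h import *
s=observe();p=s['position'];M=R.from_rotvec(s['ee_rot']).as_matrix();print(p,np.round(M,3),s['force'],s['ft_torque'])
print('to axis, tool cm',100*M.T@(np.array([.5455,.0883,.130])-p))
```

```text
[0.54588818 0.08843687 0.13084747] [[ 0.745  0.668 -0.004]
 [ 0.668 -0.745  0.001]
 [-0.002 -0.003 -1.   ]] [-0.27031091  0.05628555  0.13751853] [-0.02415702 -0.04989648  0.00851119]
to axis, tool cm [-0.03787293 -0.01542517  0.08487643]
```

Aligned within 0.5 mm. I'll close gently.

>>> {"fn": "arm_command", "kwargs": {"deltas": [{"xyz": [0, 0, 0], "turn": 0, "jaw": 120}, {"xyz": [0, 0, 0], "turn": 0, "jaw": 180}, {"xyz": [0, 0, 0], "turn": 0, "jaw": 255}, {"xyz": [0, 0, 0], "turn": 0, "jaw": 255}, {"xyz": [0, 0, 0], "turn": 0, "jaw": 255}], "force": 20}}

```text
clock: 3.17
position: [0.546, 0.0885, 0.1311]
ee_rot: [-2.932, -1.122, 0.004]
force: [0.2, -0.2, 0.2]
width: 0.689
```

>>> {"fn": "arm_command", "kwargs": {"deltas": [{"xyz": [0, 0, 0], "turn": 0, "jaw": 255}, {"xyz": [0, 0, 0], "turn": 0, "jaw": 255}, {"xyz": [0, 0, 0], "turn": 0, "jaw": 255}], "force": 20}}

```text
clock: 3.42
position: [0.546, 0.0885, 0.1311]
ee_rot: [-2.932, -1.122, 0.004]
force: [-0.6, -0.4, -0.8]
width: 0.469
```

```bash
cat > st.py <<'E'
from h import *
s=observe();M=R.from_rotvec(s['ee_rot']).as_matrix()
print('t',round(s['clock'],2),'p',np.round(s['position'],4),'yaw',round(np.degrees(np.arctan2(M[1,0],M[0,0])),2),'F',np.round(s['force'],2),'T',np.round(s['ft_torque'],3),'w',round(s['width']*92,1),'q7',round(s['joints'][6],2))
E
python3 st.py
```

```text
t 3.42 p [0.546  0.0885 0.1311] yaw 41.88 F [-0.64 -0.37 -0.77] T [ 0.003 -0.074 -0.011] w 43.2 q7 -1.33
```

>>> {"fn": "arm_command", "kwargs": {"deltas": [{"xyz": [0, 0, 0], "turn": 0, "jaw": 255}, {"xyz": [0, 0, 0], "turn": 0, "jaw": 255}, {"xyz": [0, 0, 0], "turn": 0, "jaw": 255}, {"xyz": [0, 0, 0], "turn": 0, "jaw": 255}, {"xyz": [0, 0, 0], "turn": 0, "jaw": 255}]}}

```text
clock: 3.83
position: [0.546, 0.0885, 0.1311]
ee_rot: [-2.932, -1.122, 0.004]
force: [-0.2, -0.1, -0.4]
width: 0.108
```

>>> {"fn": "arm_command", "kwargs": {"deltas": [{"xyz": [0, 0, 0], "turn": 0, "jaw": 255}, {"xyz": [0, 0, 0], "turn": 0, "jaw": 255}]}}

```text
clock: 4.0
position: [0.546, 0.0885, 0.1311]
ee_rot: [-2.932, -1.122, 0.004]
force: [-0.1, -1.2, -0.5]
width: 0.006
```

```bash
python3 st.py
```

```text
t 4.0 p [0.546  0.0885 0.1311] yaw 41.88 F [-0.12 -1.2  -0.5 ] T [ 0.027 -0.023 -0.034] w 0.6 q7 -1.33
```

The jaws closed to nothing, so I need to look.

Run:
```python
from h import *
snap('wrist','wrist2');I=snap('scene','scene2');snap('top','top2')
f=I['frame'][130:330,270:470];cv2.imwrite('pics/sc2.png',cv2.resize(f[:,:,::-1],None,fx=3,fy=3,interpolation=cv2.INTER_CUBIC))
```

```text
(no output)
```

View pics/wrist2.png

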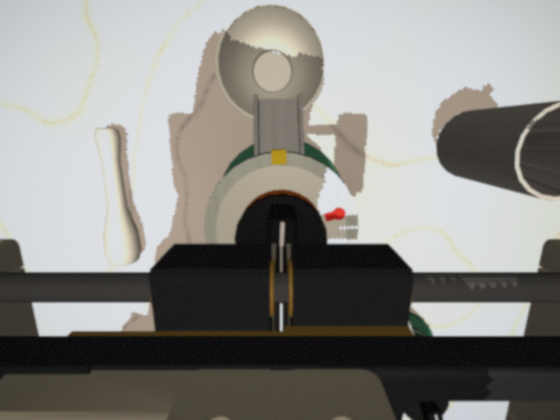

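View pics/sc2.png

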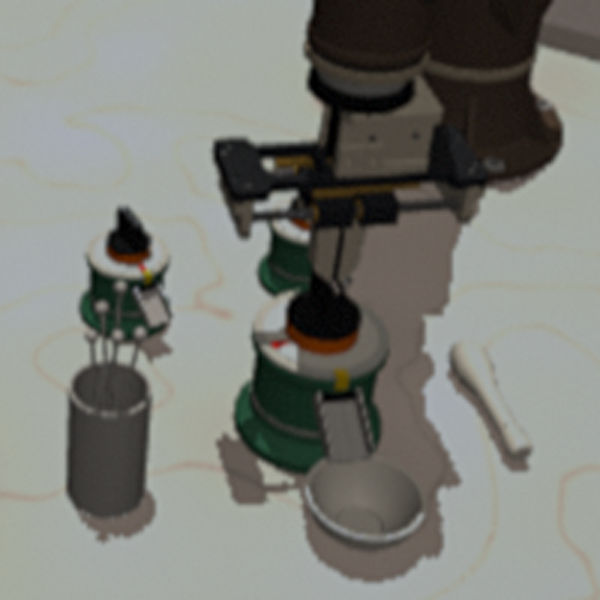

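Run:
```python
from h import *
I=load('scene2');P=cloud(I)
f=I['frame'][170:270,330:430];cv2.imwrite('pics/sc2b.png',cv2.resize(f[:,:,::-1],None,fx=6,fy=6,interpolation=cv2.INTER_CUBIC))
for v in range(196,260,3):
    print(v,[tuple(np.round(P[v,u]*1000).astype(int)) if P[v,u,2]==P[v,u,2] else None for u in (374,378,382,386,390)])
```

```text
196 [(np.int64(581), np.int64(81), np.int64(247)), (np.int64(580), np.int64(89), np.int64(250)), (np.int64(576), np.int64(97), np.int64(251)), (np.int64(572), np.int64(104), np.int64(252)), (np.int64(565), np.int64(111), np.int64(251))]
199 [(np.int64(588), np.int64(84), np.int64(245)), (np.int64(589), np.int64(94), np.int64(250)), (np.int64(582), np.int64(100), np.int64(248)), (np.int64(576), np.int64(107), np.int64(247)), (np.int64(568), np.int64(113), np.int64(245))]
202 [(np.int64(588), np.int64(85), np.int64(237)), (np.int64(586), np.int64(94), np.int64(240)), (np.int64(580), np.int64(101), np.int64(239)), (np.int64(576), np.int64(108), np.int64(240)), (np.int64(570), np.int64(115), np.int64(239))]
205 [(np.int64(559), np.int64(75), np.int64(208)), (np.int64(585), np.int64(94), np.int64(231)), (np.int64(583), np.int64(103), np.int64(234)), (np.int64(578), np.int64(110), np.int64(234)), (np.int64(545), np.int64(107), np.int64(214))]
208 [(np.int64(558), np.int64(76), np.int64(199)), (np.int64(561), np.int64(87), np.int64(206)), (np.int64(555), np.int64(94), np.int64(205)), (np.in
[... 3410 characters left out ...]
nt64(592), np.int64(105), np.int64(102)), (np.int64(588), np.int64(114), np.int64(104)), (np.int64(581), np.int64(120), np.int64(102)), (np.int64(574), np.int64(128), np.int64(101)), (np.int64(569), np.int64(135), np.int64(101))]
256 [(np.int64(597), np.int64(108), np.int64(98)), (np.int64(592), np.int64(116), np.int64(99)), (np.int64(588), np.int64(124), np.int64(100)), (np.int64(579), np.int64(130), np.int64(97)), (np.int64(570), np.int64(137), np.int64(94))]
259 [(np.int64(592), np.int64(108), np.int64(85)), (np.int64(589), np.int64(116), np.int64(88)), (np.int64(588), np.int64(125), np.int64(91)), (np.int64(574), np.int64(130), np.int64(84)), (np.int64(562), np.int64(136), np.int64(78))]
```

View pics/sc2b.png

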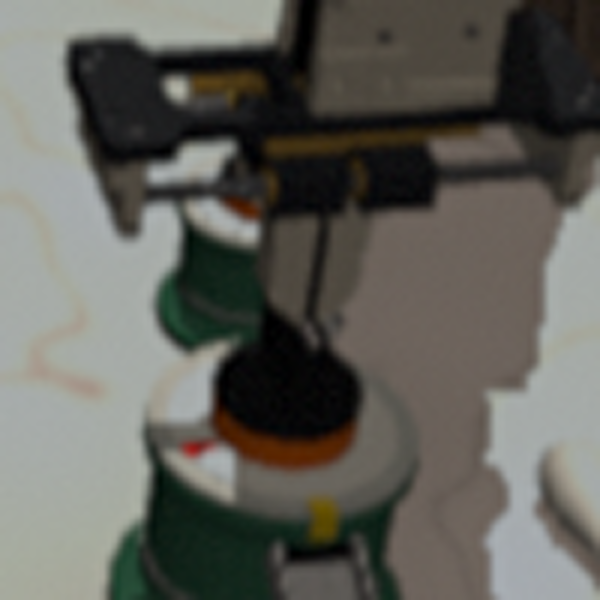

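Run:
```python
from h import *
for n,c in(('scene0',(.186,-.596)),('scene2',(.546,.0885))):
    I=load(n);P=cloud(I);print(I['cam_to_world'][:3,3])
    yaw={'scene0':.302,'scene2':.731}[n]
    ex=np.array([np.cos(yaw),np.sin(yaw)]);ey=np.array([ex[1],-ex[0]])
    d=P[...,:2]-np.array(c);a=d@ex;b=d@ey
    m=(abs(a)<.03)&(abs(b)<.075)&(P[...,2]>.1)
    for lo in np.arange(.12,.30,.01):
        k=m&(P[...,2]>=lo)&(P[...,2]<lo+.01)
        if k.sum(): print(n,round(lo,2),k.sum(),'along',np.round([a[k].min(),a[k].max()],3),'jaw',np.round(np.sort(b[k])[[0,len(b[k])//4,len(b[k])//2,-len(b[k])//4,-1]],3))
f=load('scene0')['frame'][30:120,200:300];cv2.imwrite('pics/s0f.png',cv2.resize(f[:,:,::-1],None,fx=6,fy=6,interpolation=cv2.INTER_CUBIC))
```

```text
[1.37790748 0.39339493 0.81308265]
scene0 0.22 5 along [-0.003  0.011] jaw [-0.051 -0.049  0.046  0.047  0.049]
scene0 0.23 26 along [-0.006  0.014] jaw [-0.062 -0.051  0.046  0.05   0.059]
scene0 0.24 38 along [-0.01   0.016] jaw [-0.066 -0.061  0.044  0.051  0.063]
scene0 0.25 39 along [-0.016  0.016] jaw [-0.066 -0.06   0.042  0.049  0.062]
scene0 0.26 39 along [-0.01   0.018] jaw [-0.067 -0.06  -0.048  0.049  0.062]
scene0 0.27 43 along [-0.01   0.016] jaw [-0.067 -0.057  0.047  0.054  0.065]
scene0 0.28 31 along [-0.01   0.015] jaw [-0.068 -0.059  0.046  0.051  0.066]
scene0 0.29 12 along [-0.025  0.028] jaw [-0.058  0.047  0.048  0.049  0.052]
[1.37790748 0.39339493 0.81308265]
scene2 0.12 222 along [-0.027  0.03 ] jaw [-0.03  -0.013  0.008  0.017  0.028]
scene2 0.13 42 along [-0.024  0.027] jaw [-0.008  0.     0.005  0.006  0.008]
scene2 0.14 41 along [-0.018  0.027] jaw [-0.008  0.     0.006  0.007  0.008]
scene2 0.15 52 along [-0.02   0.026] jaw [-0.008 -0.003  0.005  0.007  0.008]
scene2 0.16 37 along [0.003 0.024] jaw [-0.01  -0.004  0.     0.004  0.006]
scene2 0.17 53 alo
[... 292 characters left out ...]

scene2 0.21 23 along [0.008 0.014] jaw [-0.019 -0.013 -0.003  0.013  0.019]
scene2 0.22 7 along [-0.011  0.014] jaw [0.026 0.029 0.029 0.029 0.03 ]
scene2 0.23 33 along [-0.014  0.03 ] jaw [-0.073 -0.003  0.029  0.03   0.068]
scene2 0.24 120 along [-0.027  0.03 ] jaw [-0.073 -0.018  0.029  0.043  0.074]
scene2 0.25 192 along [-0.021  0.03 ] jaw [-0.066 -0.016  0.01   0.026  0.049]
scene2 0.26 456 along [-0.028  0.03 ] jaw [-0.075 -0.024  0.022  0.049  0.075]
scene2 0.27 260 along [-0.027  0.029] jaw [-0.075 -0.038 -0.002  0.017  0.075]
scene2 0.28 142 along [-0.019  0.029] jaw [-0.051 -0.031 -0.01   0.011  0.016]
scene2 0.29 160 along [-0.021  0.029] jaw [-0.051 -0.026 -0.005  0.012  0.017]
```

View pics/s0f.png

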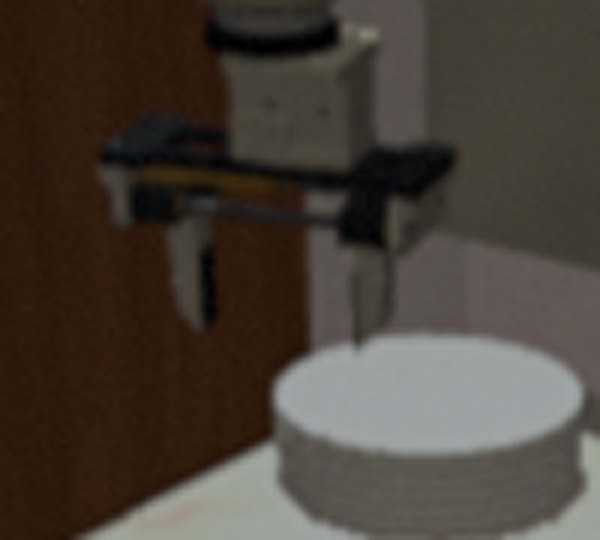

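The depth shows the real fingertips about 33 mm above the reported TCP, both at the start (tip about 0.228 against 0.196 reported) and here (about 0.166 against 0.131). So the pads shut in the air above the bar. The reported height is biased, and I should trust the images for z. I'll reopen, go lower and measure the tips again.

>>> {"fn": "arm_command", "kwargs": {"deltas": [{"xyz": [0, 0, 0], "turn": 0, "jaw": 0}, {"xyz": [0, 0, 0], "turn": 0, "jaw": 0}, {"xyz": [0, 0, 0], "turn": 0, "jaw": 0}, {"xyz": [0, 0, 0], "turn": 0, "jaw": 0}, {"xyz": [0, 0, 0], "turn": 0, "jaw": 0}]}}

```text
clock: 4.57
position: [0.546, 0.0885, 0.1311]
ee_rot: [-2.932, -1.122, 0.004]
force: [0.5, 0.6, 0.1]
width: 0.316
```

>>> {"fn": "arm_command", "kwargs": {"deltas": [{"xyz": [0, 0, 0], "turn": 0, "jaw": 0}, {"xyz": [0, 0, 0.5], "turn": 0, "jaw": 0}, {"xyz": [0, 0, 1.0], "turn": 0, "jaw": 0}, {"xyz": [0, 0, 1.6], "turn": 0, "jaw": 0}, {"xyz": [0, 0, 2.0], "turn": 0, "jaw": 0}]}}

```text
clock: 4.98
position: [0.5455, 0.0884, 0.11]
ee_rot: [-2.932, -1.122, 0.006]
force: [-1.0, -0.1, -0.2]
width: 0.681
```

>>> {"fn": "arm_command", "kwargs": {"deltas": [{"xyz": [0, 0, 0], "turn": 0, "jaw": 0}, {"xyz": [0, 0, 0], "turn": 0, "jaw": 0}]}}

```text
clock: 5.15
position: [0.545, 0.0882, 0.1093]
ee_rot: [-2.931, -1.122, 0.008]
force: [0.1, 0.6, -0.1]
width: 0.823
```

```bash
python3 st.py
cat > tip.py <<'E'
from h import *
import sys
def tip(n,c,yaw,lo=.09,hi=.26,B=(.03,.075)):
    I=load(n);P=cloud(I)
    ex=np.array([np.cos(yaw),np.sin(yaw)]);ey=np.array([ex[1],-ex[0]])
    d=P[...,:2]-np.array(c);a=d@ex;b=d@ey
    m=(abs(a)<.02)&(abs(b)>B[0])&(abs(b)<B[1])&(P[...,2]>.108)
    for sg in(-1,1):
      for l in np.arange(.108,.2,.006):
        k=m&(b*sg>0)&(P[...,2]>=l)&(P[...,2]<l+.006)
        if k.sum(): print(n,sg,round(l,3),k.sum(),'along',np.round([a[k].min(),a[k].max()],3),'jaw',np.round([b[k].min(),b[k].max()],3))
E
python3 - <<'E'
from tip import *
I=snap('scene','scene3');s=observe();snap('wrist','wrist3');snap('top','top3')
tip('scene3',s['position'][:2],.731)
f=I['frame'][150:290,320:440];cv2.imwrite('pics/sc3.png',cv2.resize(f[:,:,::-1],None,fx=4.2,fy=4.2,interpolation=cv2.INTER_CUBIC))
E
```

```text
t 5.15 p [0.545  0.0882 0.1093] yaw 41.88 F [ 0.07  0.62 -0.11] T [-0.025 -0.051 -0.059] w 75.7 q7 -1.35
scene3 -1 0.138 8 along [-0.009  0.012] jaw [-0.045 -0.038]
scene3 -1 0.144 15 along [-0.007  0.013] jaw [-0.052 -0.038]
scene3 -1 0.15 22 along [-0.012  0.013] jaw [-0.056 -0.038]
scene3 -1 0.156 23 along [-0.009  0.013] jaw [-0.055 -0.039]
scene3 -1 0.162 21 along [-0.005  0.012] jaw [-0.056 -0.038]
scene3 -1 0.168 23 along [-0.01   0.012] jaw [-0.055 -0.039]
scene3 -1 0.174 22 along [-0.006  0.014] jaw [-0.057 -0.039]
scene3 -1 0.18 26 along [-0.01   0.013] jaw [-0.058 -0.039]
scene3 -1 0.186 22 along [-0.007  0.013] jaw [-0.057 -0.038]
scene3 -1 0.192 12 along [0.004 0.012] jaw [-0.051 -0.041]
scene3 -1 0.198 5 along [-0.012  0.012] jaw [-0.044 -0.041]
scene3 1 0.138 4 along [0.007 0.011] jaw [0.036 0.042]
scene3 1 0.144 10 along [0.008 0.013] jaw [0.037 0.047]
scene3 1 0.15 13 along [-0.009  0.013] jaw [0.037 0.054]
scene3 1 0.156 21 along [-0.007  0.015] jaw [0.039 0.054]
scene3 1 0.162 20 along [-0.008  0.013] jaw [0.037 0.055]
scene3 1 0.168 22 along [-0.011  0.012] jaw [0.038 0.055]
scene3 1 0.174 18 along [-0.008  0.012] jaw [0.038 0.056]
scene3 1 0.18 21 along [-0.008  0.012] jaw [0.037 0.056]
scene3 1 0.186 10 along [0.008 0.013] jaw [0.039 0.055]
scene3 1 0.198 1 along [0.014 0.014] jaw [0.066 0.066]
```

View pics/sc3.png

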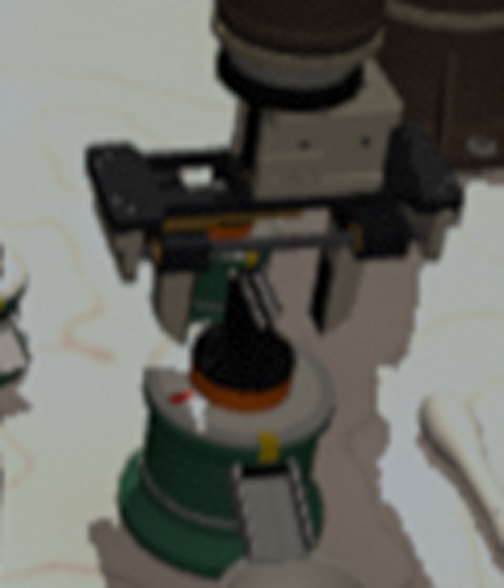

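View pics/wrist3.png

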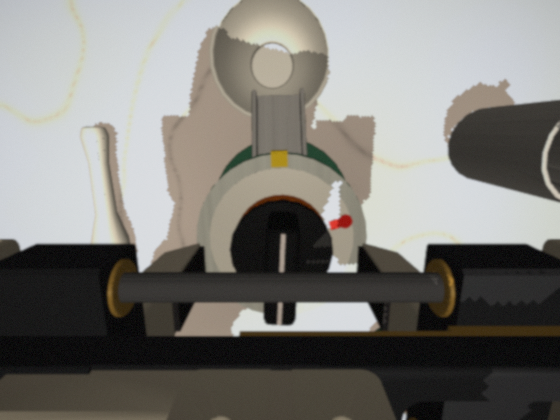

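>>> {"fn": "arm_command", "kwargs": {"deltas": [{"xyz": [-0.05, 0, 0.4], "turn": 0, "jaw": 0}, {"xyz": [-0.05, 0, 0.8], "turn": 0, "jaw": 0}, {"xyz": [-0.05, 0, 0.9], "turn": 0, "jaw": 0}, {"xyz": [-0.05, 0, 0.9], "turn": 0, "jaw": 255}, {"xyz": [-0.05, 0, 0.9], "turn": 0, "jaw": 255}], "force": 20}}

```text
clock: 5.72
position: [0.5451, 0.0881, 0.101]
ee_rot: [-2.932, -1.122, 0.006]
force: [0.5, 0.2, 0.1]
width: 0.902
```

```bash
python3 st.py;python3 - <<'E'
from tip import *
I=snap('scene','scene4');s=observe()
tip('scene4',s['position'][:2],.731)
E
```

```text
t 5.72 p [0.5451 0.0881 0.101 ] yaw 41.88 F [0.49 0.15 0.07] T [-0.055 -0.072 -0.014] w 82.9 q7 -1.35
scene4 -1 0.12 1 along [-0.004 -0.004] jaw [-0.031 -0.031]
scene4 -1 0.126 2 along [0.006 0.007] jaw [-0.046 -0.043]
scene4 -1 0.132 14 along [-0.01   0.011] jaw [-0.051 -0.042]
scene4 -1 0.138 17 along [-0.007  0.012] jaw [-0.055 -0.042]
scene4 -1 0.144 22 along [-0.008  0.014] jaw [-0.061 -0.042]
scene4 -1 0.15 21 along [-0.008  0.013] jaw [-0.057 -0.042]
scene4 -1 0.156 18 along [-0.005  0.014] jaw [-0.06  -0.042]
scene4 -1 0.162 24 along [-0.009  0.013] jaw [-0.061 -0.041]
scene4 -1 0.168 25 along [-0.009  0.014] jaw [-0.061 -0.042]
scene4 -1 0.174 26 along [-0.006  0.013] jaw [-0.062 -0.042]
scene4 -1 0.18 16 along [-0.002  0.012] jaw [-0.06  -0.044]
scene4 -1 0.186 10 along [-0.011  0.015] jaw [-0.051 -0.044]
scene4 -1 0.192 7 along [-0.008  0.014] jaw [-0.048 -0.044]
scene4 -1 0.198 7 along [-0.013  0.004] jaw [-0.046 -0.045]
scene4 1 0.126 1 along [0.009 0.009] jaw [0.04 0.04]
scene4 1 0.132 6 along [0.01  0.012] jaw [0.041 0.048]
scene4 1 0.138 12 along [0.008 0.013] jaw [0.041 0.054]
scene4 1 0.144 17 along [-0.009  0.012] jaw [0.042 0.057]
scene4 1 0.15 18 along [-0.01   0.013] jaw [0.04  0.058]
scene4 1 0.156 22 along [-0.012  0.013] jaw [0.041 0.059]
scene4 1 0.162 18 along [-0.011  0.012] jaw [0.041 0.059]
scene4 1 0.168 20 along [-0.011  0.014] jaw [0.04 0.06]
scene4 1 0.174 23 along [0.001 0.013] jaw [0.041 0.06 ]
scene4 1 0.18 2 along [0.011 0.012] jaw [0.044 0.049]
scene4 1 0.192 1 along [0.014 0.014] jaw [0.069 0.069]
```

Tips are at about 0.131, just above the skirt top (0.124). Closing.

>>> {"fn": "arm_command", "kwargs": {"deltas": [{"xyz": [0, 0, 0], "turn": 0, "jaw": 255}, {"xyz": [0, 0, 0], "turn": 0, "jaw": 255}, {"xyz": [0, 0, 0], "turn": 0, "jaw": 255}, {"xyz": [0, 0, 0], "turn": 0, "jaw": 255}, {"xyz": [0, 0, 0], "turn": 0, "jaw": 255}]}}

```text
clock: 6.18
position: [0.5452, 0.0882, 0.1012]
ee_rot: [-2.932, -1.122, 0.005]
force: [0.7, -0.3, 0.1]
width: 0.496
```

>>> {"fn": "arm_command", "kwargs": {"deltas": [{"xyz": [0, 0, 0], "turn": 0, "jaw": 255}, {"xyz": [0, 0, 0], "turn": 0, "jaw": 255}, {"xyz": [0, 0, 0], "turn": 0, "jaw": 255}, {"xyz": [0, 0, 0], "turn": 0, "jaw": 255}, {"xyz": [0, 0, 0], "turn": 0, "jaw": 255}]}}

```text
clock: 6.6
position: [0.5452, 0.0881, 0.1012]
ee_rot: [-2.932, -1.122, 0.006]
force: [0.0, -0.5, 0.1]
width: 0.172
```

```bash
python3 st.py
```

```text
t 6.6 p [0.5452 0.0881 0.1012] yaw 41.88 F [ 0.04 -0.51  0.12] T [-0.13  -0.056 -0.037] w 15.9 q7 -1.35
```

Bar gripped at 15.9 mm as expected. Now I'll ease down in small steps, watching Fz.

>>> {"fn": "arm_command", "kwargs": {"deltas": [{"xyz": [0, 0, 0.05], "turn": 0, "jaw": 255}, {"xyz": [0, 0, 0.1], "turn": 0, "jaw": 255}, {"xyz": [0, 0, 0.1], "turn": 0, "jaw": 255}]}}

```text
clock: 6.85
position: [0.5453, 0.0881, 0.1002]
ee_rot: [-2.932, -1.122, 0.005]
force: [-0.1, 0.5, 0.2]
width: 0.174
```

```bash
python3 st.py
```

```text
t 6.85 p [0.5453 0.0881 0.1002] yaw 41.88 F [-0.12  0.49  0.16] T [-0.139 -0.059  0.003] w 16.0 q7 -1.35
```

>>> {"fn": "arm_command", "kwargs": {"deltas": [{"xyz": [0, 0, 0.05], "turn": 0, "jaw": 255}, {"xyz": [0, 0, 0.1], "turn": 0, "jaw": 255}, {"xyz": [0, 0, 0.1], "turn": 0, "jaw": 255}]}}

```text
clock: 7.1
position: [0.5452, 0.0881, 0.0991]
ee_rot: [-2.932, -1.122, 0.005]
force: [-0.4, 0.2, 1.0]
width: 0.176
```

```bash
python3 st.py
```

```text
t 7.1 p [0.5452 0.0881 0.0991] yaw 41.89 F [-0.38  0.18  1.03] T [-0.152 -0.081  0.023] w 16.2 q7 -1.35
```

>>> {"fn": "arm_command", "kwargs": {"deltas": [{"xyz": [0, 0, 0.05], "turn": 0, "jaw": 255}, {"xyz": [0, 0, 0.1], "turn": 0, "jaw": 255}, {"xyz": [0, 0, 0.1], "turn": 0, "jaw": 255}]}}

```text
clock: 7.35
position: [0.5452, 0.088, 0.098]
ee_rot: [-2.932, -1.122, 0.006]
force: [-0.9, -0.4, 1.2]
width: 0.173
```

```bash
python3 st.py
python3 - <<'E'
from h import *
I=snap('scene','scene5')
f=I['frame'][190:290,330:430];cv2.imwrite('pics/sc5.png',cv2.resize(f[:,:,::-1],None,fx=6,fy=6,interpolation=cv2.INTER_CUBIC))
E
```

```text
t 7.35 p [0.5452 0.088  0.098 ] yaw 41.88 F [-0.87 -0.35  1.18] T [-0.078 -0.068  0.049] w 15.9 q7 -1.35
```

View pics/sc5.png

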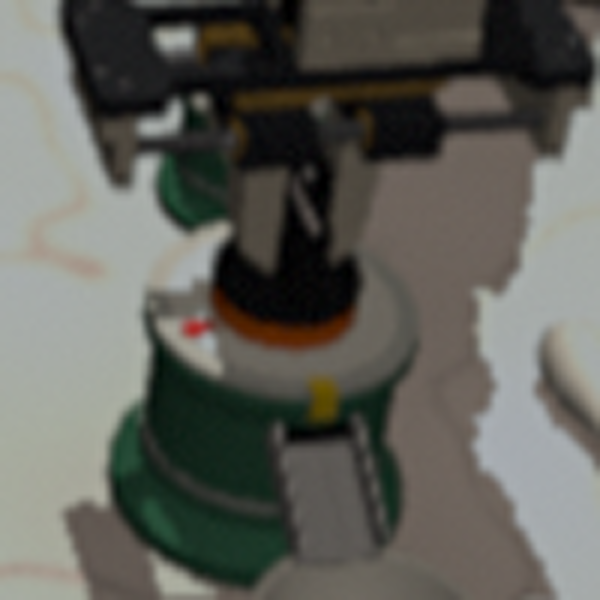

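The fingers straddle the bar correctly. Continuing.

>>> {"fn": "arm_command", "kwargs": {"deltas": [{"xyz": [0, 0, 0.05], "turn": 0, "jaw": 255}, {"xyz": [0, 0, 0.1], "turn": 0, "jaw": 255}, {"xyz": [0, 0, 0.1], "turn": 0, "jaw": 255}]}}

```text
clock: 7.65
position: [0.5453, 0.0881, 0.097]
ee_rot: [-2.932, -1.122, 0.005]
force: [-0.4, -0.4, 2.1]
width: 0.174
```

```bash
python3 st.py
```

```text
t 7.65 p [0.5453 0.0881 0.097 ] yaw 41.89 F [-0.36 -0.35  2.08] T [-0.155  0.018 -0.031] w 16.0 q7 -1.36
```

>>> {"fn": "arm_command", "kwargs": {"deltas": [{"xyz": [0, 0, 0.05], "turn": 0, "jaw": 255}, {"xyz": [0, 0, 0.05], "turn": 0, "jaw": 255}, {"xyz": [0, 0, 0.05], "turn": 0, "jaw": 255}]}}

```text
clock: 7.9
position: [0.5453, 0.0881, 0.0967]
ee_rot: [-2.932, -1.122, 0.005]
force: [-1.3, -0.3, 4.7]
width: 0.169
```

```bash
python3 st.py
```

```text
t 7.9 p [0.5453 0.0881 0.0967] yaw 41.89 F [-1.3  -0.28  4.74] T [-0.182  0.167 -0.043] w 15.5 q7 -1.36
```

>>> {"fn": "arm_command", "kwargs": {"deltas": [{"xyz": [0, 0, 0.05], "turn": 0, "jaw": 255}, {"xyz": [0, 0, 0.05], "turn": 0, "jaw": 255}, {"xyz": [0, 0, 0.05], "turn": 0, "jaw": 255}]}}

```text
clock: 8.15
position: [0.5453, 0.0881, 0.0964]
ee_rot: [-2.932, -1.122, 0.005]
force: [-1.3, 0.4, 5.6]
width: 0.174
```

```bash
python3 st.py
```

```text
t 8.15 p [0.5453 0.0881 0.0964] yaw 41.89 F [-1.34  0.39  5.64] T [-0.262  0.272  0.036] w 16.0 q7 -1.36
```

>>> {"fn": "arm_command", "kwargs": {"deltas": [{"xyz": [0, 0, 0.03], "turn": 0, "jaw": 255}, {"xyz": [0, 0, 0.06], "turn": 0, "jaw": 255}, {"xyz": [0, 0, 0.06], "turn": 0, "jaw": 255}]}}

```text
clock: 8.4
position: [0.5453, 0.0881, 0.096]
ee_rot: [-2.932, -1.122, 0.005]
force: [-2.5, -0.2, 6.6]
width: 0.174
```

```bash
python3 st.py
```

```text
t 8.4 p [0.5453 0.0881 0.096 ] yaw 41.88 F [-2.48 -0.21  6.63] T [-0.259  0.407  0.003] w 16.0 q7 -1.36
```

That slope matches the ring spring, so the teeth are tip to tip under light pressure. I'll rock while holding this.

>>> {"fn": "arm_command", "kwargs": {"deltas": [{"xyz": [0, 0, 0.03], "turn": -3, "jaw": 255}, {"xyz": [0, 0, 0.03], "turn": -6, "jaw": 255}, {"xyz": [0, 0, 0.03], "turn": -9, "jaw": 255}, {"xyz": [0, 0, 0.03], "turn": -12, "jaw": 255}, {"xyz": [0, 0, 0.03], "turn": -12, "jaw": 255}]}}

```text
clock: 8.82
position: [0.5454, 0.0881, 0.096]
ee_rot: [-2.796, -1.427, 0.004]
force: [-0.9, -0.5, 7.1]
width: 0.177
```

```bash
python3 st.py
```

```text
t 8.82 p [0.5454 0.0881 0.096 ] yaw 54.07 F [-0.87 -0.52  7.11] T [-0.36   0.349  0.011] w 16.3 q7 -1.17
```

>>> {"fn": "arm_command", "kwargs": {"deltas": [{"xyz": [0, 0, 0.03], "turn": -3, "jaw": 255}, {"xyz": [0, 0, 0.03], "turn": -6, "jaw": 255}, {"xyz": [0, 0, 0.03], "turn": -9, "jaw": 255}, {"xyz": [0, 0, 0.03], "turn": -12, "jaw": 255}, {"xyz": [0, 0, 0.03], "turn": -12, "jaw": 255}]}}

```text
clock: 9.23
position: [0.5453, 0.0881, 0.0955]
ee_rot: [-2.629, -1.714, 0.004]
force: [0.1, -0.7, 2.2]
width: 0.173
```

```bash
python3 st.py
```

```text
t 9.23 p [0.5453 0.0881 0.0955] yaw 66.21 F [ 0.14 -0.74  2.22] T [-0.274 -0.08   0.032] w 15.9 q7 -0.99
```

The push fell away (7.1 → 2.2 N), so the teeth seem to have engaged. Easing down.

>>> {"fn": "arm_command", "kwargs": {"deltas": [{"xyz": [0, 0, 0.05], "turn": 0, "jaw": 255}, {"xyz": [0, 0, 0.1], "turn": 0, "jaw": 255}, {"xyz": [0, 0, 0.1], "turn": 0, "jaw": 255}]}}

```text
clock: 9.48
position: [0.5453, 0.0881, 0.0944]
ee_rot: [-2.63, -1.713, 0.004]
force: [-0.0, 0.0, 0.8]
width: 0.172
```

```bash
python3 st.py
```

```text
t 9.48 p [0.5453 0.0881 0.0944] yaw 66.13 F [-0.02  0.01  0.84] T [-0.104 -0.215  0.016] w 15.8 q7 -0.99
```

>>> {"fn": "arm_command", "kwargs": {"deltas": [{"xyz": [0, 0, 0.05], "turn": 0, "jaw": 255}, {"xyz": [0, 0, 0.1], "turn": 0, "jaw": 255}, {"xyz": [0, 0, 0.1], "turn": 0, "jaw": 255}]}}

```text
clock: 9.73
position: [0.5453, 0.0881, 0.0932]
ee_rot: [-2.631, -1.712, 0.004]
force: [0.1, 0.7, -0.3]
width: 0.171
```

```bash
python3 st.py
```

```text
t 9.73 p [0.5453 0.0881 0.0932] yaw 66.12 F [ 0.09  0.65 -0.26] T [-0.121 -0.2    0.008] w 15.7 q7 -0.99
```

>>> {"fn": "arm_command", "kwargs": {"deltas": [{"xyz": [0, 0, 0.07], "turn": 0, "jaw": 255}, {"xyz": [0, 0, 0.14], "turn": 0, "jaw": 255}, {"xyz": [0, 0, 0.14], "turn": 0, "jaw": 255}]}}

```text
clock: 9.98
position: [0.5453, 0.0881, 0.0917]
ee_rot: [-2.631, -1.712, 0.004]
force: [-0.6, -0.1, -0.4]
width: 0.171
```

```bash
python3 st.py
python3 - <<'E'
from h import *
I=snap('scene','scene6')
f=I['frame'][190:290,330:430];cv2.imwrite('pics/sc6.png',cv2.resize(f[:,:,::-1],None,fx=6,fy=6,interpolation=cv2.INTER_CUBIC))
E
```

```text
t 9.98 p [0.5453 0.0881 0.0917] yaw 66.12 F [-0.61 -0.09 -0.38] T [-0.133 -0.229  0.025] w 15.8 q7 -1.0
```

View pics/sc6.png

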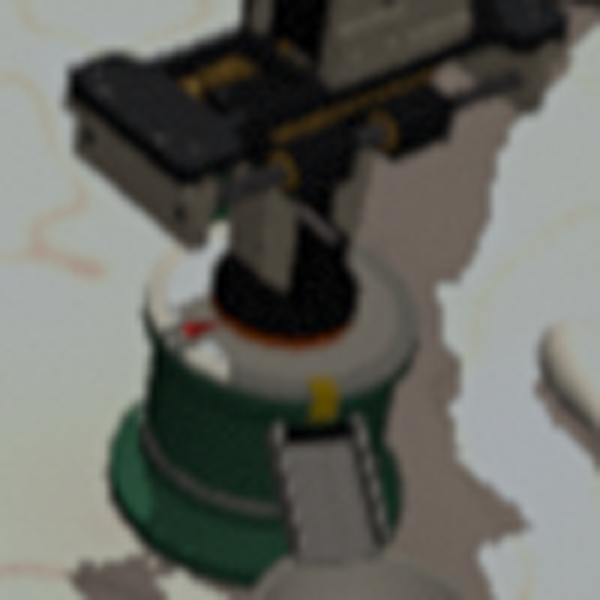

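The knob is sinking with the fingers: the orange band is down to a sliver at (290,338). Continuing gently to the stop.

>>> {"fn": "arm_command", "kwargs": {"deltas": [{"xyz": [0, 0, 0.07], "turn": 0, "jaw": 255}, {"xyz": [0, 0, 0.14], "turn": 0, "jaw": 255}, {"xyz": [0, 0, 0.14], "turn": 0, "jaw": 255}]}}

```text
clock: 10.28
position: [0.5453, 0.0881, 0.0902]
ee_rot: [-2.631, -1.712, 0.004]
force: [-0.2, 0.1, -0.1]
width: 0.172
```

```bash
python3 st.py
```

```text
t 10.28 p [0.5453 0.0881 0.0902] yaw 66.11 F [-0.15  0.11 -0.08] T [-0.145 -0.21   0.028] w 15.9 q7 -1.0
```

>>> {"fn": "arm_command", "kwargs": {"deltas": [{"xyz": [0, 0, 0.07], "turn": 0, "jaw": 255}, {"xyz": [0, 0, 0.14], "turn": 0, "jaw": 255}, {"xyz": [0, 0, 0.14], "turn": 0, "jaw": 255}]}}

```text
clock: 10.53
position: [0.5452, 0.0881, 0.0886]
ee_rot: [-2.63, -1.712, 0.004]
force: [0.9, -0.3, 0.4]
width: 0.171
```

```bash
python3 st.py
```

```text
t 10.53 p [0.5452 0.0881 0.0886] yaw 66.12 F [ 0.95 -0.26  0.39] T [-0.147 -0.246 -0.005] w 15.8 q7 -1.0
```

>>> {"fn": "arm_command", "kwargs": {"deltas": [{"xyz": [0, 0, 0.04], "turn": 0, "jaw": 255}, {"xyz": [0, 0, 0.08], "turn": 0, "jaw": 255}, {"xyz": [0, 0, 0.08], "turn": 0, "jaw": 255}]}}

```text
clock: 10.78
position: [0.5452, 0.0881, 0.0878]
ee_rot: [-2.63, -1.712, 0.004]
force: [-0.7, -0.3, 0.6]
width: 0.174
```

```bash
python3 st.py
```

```text
t 10.78 p [0.5452 0.0881 0.0878] yaw 66.11 F [-0.71 -0.27  0.63] T [-0.122 -0.229 -0.019] w 16.0 q7 -1.0
```

>>> {"fn": "arm_command", "kwargs": {"deltas": [{"xyz": [0, 0, 0.04], "turn": 0, "jaw": 255}, {"xyz": [0, 0, 0.08], "turn": 0, "jaw": 255}, {"xyz": [0, 0, 0.08], "turn": 0, "jaw": 255}]}}

```text
clock: 11.03
position: [0.5453, 0.0881, 0.0871]
ee_rot: [-2.631, -1.712, 0.004]
force: [-0.6, -0.2, 4.0]
width: 0.171
```

```bash
python3 st.py
```

```text
t 11.03 p [0.5453 0.0881 0.0871] yaw 66.11 F [-0.55 -0.23  4.02] T [-0.281 -0.024 -0.013] w 15.7 q7 -1.0
```

The stop came at 14.1 mm of travel (Fz 4 N). Now I'll grip harder and turn anticlockwise in steps.

>>> {"fn": "arm_command", "kwargs": {"deltas": [{"xyz": [0, 0, 0.02], "turn": 0, "jaw": 255}, {"xyz": [0, 0, 0.02], "turn": 0, "jaw": 255}, {"xyz": [0, 0, 0.02], "turn": -4, "jaw": 255}, {"xyz": [0, 0, 0.02], "turn": -8, "jaw": 255}, {"xyz": [0, 0, 0.02], "turn": -12, "jaw": 255}], "force": 40}}

```text
clock: 11.45
position: [0.5453, 0.088, 0.0871]
ee_rot: [-2.434, -1.981, 0.004]
force: [-0.4, -0.1, 4.4]
width: 0.17
```

```bash
python3 st.py
```

```text
t 11.45 p [0.5453 0.088  0.0871] yaw 78.28 F [-0.43 -0.15  4.41] T [-0.321  0.054 -0.284] w 15.6 q7 -0.82
```

>>> {"fn": "arm_command", "kwargs": {"deltas": [{"xyz": [0, 0, 0.02], "turn": -4, "jaw": 255}, {"xyz": [0, 0, 0.02], "turn": -8, "jaw": 255}, {"xyz": [0, 0, 0.02], "turn": -12, "jaw": 255}, {"xyz": [0, 0, 0.02], "turn": -16, "jaw": 255}, {"xyz": [0, 0, 0.02], "turn": -20, "jaw": 255}]}}

```text
clock: 11.87
position: [0.5454, 0.0881, 0.0871]
ee_rot: [-2.05, -2.377, 0.002]
force: [-1.6, -0.3, 3.7]
width: 0.173
```

```bash
python3 st.py
python3 - <<'E'
from h import *
I=snap('scene','scene7')
f=I['frame'][190:290,330:430];cv2.imwrite('pics/sc7.png',cv2.resize(f[:,:,::-1],None,fx=6,fy=6,interpolation=cv2.INTER_CUBIC))
E
```

```text
t 11.87 p [0.5454 0.0881 0.0871] yaw 98.45 F [-1.62 -0.32  3.68] T [-0.261  0.018 -0.235] w 15.9 q7 -0.52
```

View pics/sc7.png

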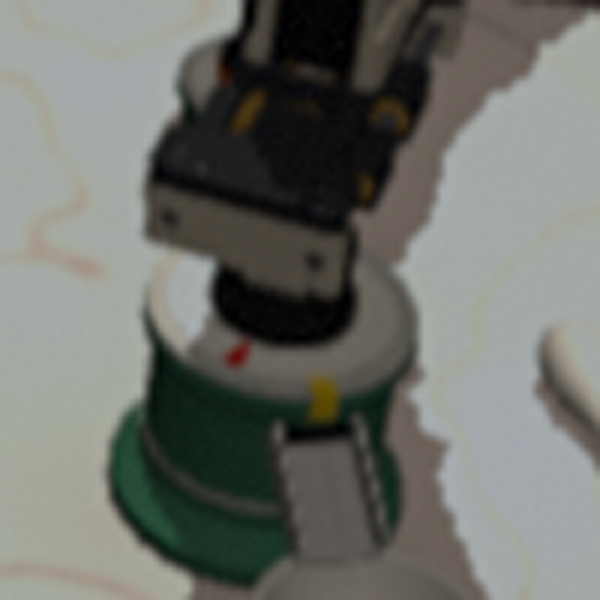

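The pointer is moving (now at crop (238,355)), the band is gone, and Tz ≈ −0.24 N·m matches the gate friction. Measuring what remains.

```bash
cat > ptr.py <<'E'
from h import *
def ptr(n,c=(.5455,.0883),rows=None):
    c=np.array(c);I=load(n);K=I['camera_matrix'];T=I['cam_to_world']
    h,w=I['depth'].shape;v,u=np.mgrid[:h,:w]
    D=np.stack([(u-K[0,2])/K[0,0],-(v-K[1,2])/K[1,1],-np.ones((h,w))],-1)@T[:3,:3].T
    G=T[:3,3]+D*((.1025-T[2,3])/D[...,2])[...,None]
    r=np.hypot(*(G[...,:2]-c).transpose(2,0,1));Z=cloud(I)[...,2]
    H=cv2.cvtColor(I['frame'],cv2.COLOR_RGB2HSV);rgb=I['frame'].astype(int)
    near=(r<.06)&(r>.03)&(abs(Z-.1025)<.008)
    # red/yellow weights
    wr=np.clip(rgb[...,0]-np.maximum(rgb[...,1],rgb[...,2])-25,0,None)*near*((H[...,0]<9)|(H[...,0]>170))
    wy=np.clip(np.minimum(rgb[...,0],rgb[...,1])-rgb[...,2]-30,0,None)*near*((H[...,0]>17)&(H[...,0]<36))*(r<.057)*(r>.044)
    o=[]
    for nm,W in(('red',wr),('yel',wy)):
        if W.sum()==0: print(n,nm,'none');o.append(np.nan);continue
        p=(G[...,:2]*W[...,None]).sum((0,1))/W.sum();a=np.arctan2(*(p-c)[::-1]);o.append(a)
        print(n,nm,'npx',(W>0).sum(),'uv',round((u*W).sum()/W.sum(),1),round((v*W).sum()/W.sum(),1),'xy',p.round(4),'r',np.hypot(*(p-c)).round(4),'ang',a.round(3))
    print('   remaining deg',np.degrees(o[1]-o[0]).round(2));return o
E
python3 - <<'E'
from ptr import *
for n in('scene0','top0','wrist1','scene7'): ptr(n)
E
```

```text
scene0 red npx 18 uv 362.4 244.2 xy [0.5793 0.0687] r 0.0391 ang -0.525
scene0 yel npx 16 uv 383.3 254.1 xy [0.5829 0.1248] r 0.0522 ang 0.774
   remaining deg 74.42
top0 red npx 9 uv 202.2 215.0 xy [0.5817 0.0677] r 0.0417 ang -0.517
top0 yel npx 6 uv 183.2 213.2 xy [0.586  0.1224] r 0.053 ang 0.7
   remaining deg 69.78
wrist1 red npx 106 uv 304.9 154.6 xy [0.5791 0.0675] r 0.0395 ang -0.555
wrist1 yel npx 105 uv 268.0 115.4 xy [0.5823 0.123 ] r 0.0506 ang 0.756
   remaining deg 75.13
scene7 red npx 15 uv 369.2 248.7 xy [0.5846 0.0894] r 0.0392 ang 0.029
scene7 yel npx 12 uv 383.4 254.2 xy [0.5831 0.1251] r 0.0526 ang 0.775
   remaining deg 42.74
```

>>> {"fn": "arm_command", "kwargs": {"deltas": [{"xyz": [0, 0, 0.02], "turn": -4, "jaw": 255}, {"xyz": [0, 0, 0.02], "turn": -8, "jaw": 255}, {"xyz": [0, 0, 0.02], "turn": -12, "jaw": 255}, {"xyz": [0, 0, 0.02], "turn": -16, "jaw": 255}, {"xyz": [0, 0, 0.02], "turn": -20, "jaw": 255}]}}

```text
clock: 12.33
position: [0.5455, 0.0881, 0.0871]
ee_rot: [-1.595, -2.703, 0.001]
force: [-1.5, -0.5, 5.3]
width: 0.171
```

```bash
python3 st.py
```

```text
t 12.33 p [0.5455 0.0881 0.0871] yaw 118.92 F [-1.47 -0.5   5.31] T [-0.248  0.039 -0.213] w 15.7 q7 -0.22
```

>>> {"fn": "arm_command", "kwargs": {"deltas": [{"xyz": [0, 0, 0.02], "turn": -4, "jaw": 255}, {"xyz": [0, 0, 0.02], "turn": -8, "jaw": 255}, {"xyz": [0, 0, 0.02], "turn": -12, "jaw": 255}, {"xyz": [0, 0, 0.02], "turn": -16, "jaw": 255}, {"xyz": [0, 0, 0.02], "turn": -17, "jaw": 255}]}}

```text
clock: 12.75
position: [0.5455, 0.0881, 0.0871]
ee_rot: [-1.172, -2.911, 0.0]
force: [-2.1, 0.3, 6.3]
width: 0.169
```

```bash
python3 st.py
python3 - <<'E'
from ptr import *
for n in('scene','top','wrist'):
    I=snap(n,n+'8')
for n in('scene8','top8'): ptr(n)
f=load('scene8')['frame'][190:290,330:430];cv2.imwrite('pics/sc8.png',cv2.resize(f[:,:,::-1],None,fx=6,fy=6,interpolation=cv2.INTER_CUBIC))
E
```

```text
t 12.75 p [0.5455 0.0881 0.0871] yaw 136.13 F [-2.09  0.28  6.28] T [-0.4   -0.051 -0.273] w 15.5 q7 0.04
scene8 red npx 11 uv 380.0 250.8 xy [0.5765 0.1134] r 0.0399 ang 0.68
scene8 yel npx 12 uv 383.4 254.2 xy [0.583 0.125] r 0.0525 ang 0.775
   remaining deg 5.41
top8 red none
top8 yel none
   remaining deg nan
```

View pics/sc8.png

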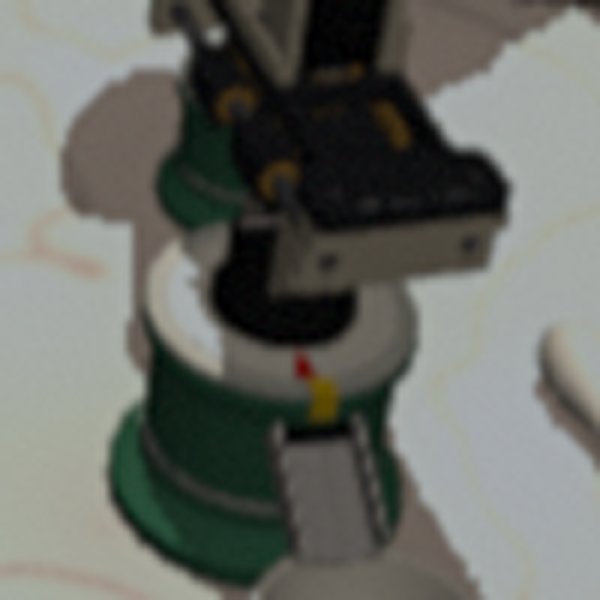

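View pics/wrist8.png

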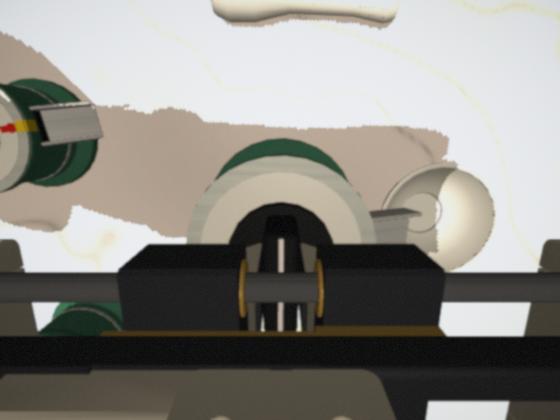

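Pointer at crop (303,366), mark at (323,400): about 5° left. Turning 5°, then re-measuring before release.

>>> {"fn": "arm_command", "kwargs": {"deltas": [{"xyz": [0, 0, 0.01], "turn": -2, "jaw": 255}, {"xyz": [0, 0, 0.01], "turn": -4, "jaw": 255}, {"xyz": [0, 0, 0.01], "turn": -5, "jaw": 255}, {"xyz": [0, 0, 0.01], "turn": -5, "jaw": 255}]}}

```text
clock: 13.23
position: [0.5455, 0.0881, 0.0871]
ee_rot: [-1.049, -2.957, -0.0]
force: [-0.7, -0.8, 4.8]
width: 0.17
```

```bash
python3 st.py
python3 - <<'E'
from ptr import *
snap('scene','scene9');ptr('scene9')
E
```

```text
t 13.23 p [0.5455 0.0881 0.0871] yaw 140.93 F [-0.66 -0.85  4.84] T [-0.304 -0.08  -0.19 ] w 15.7 q7 0.11
scene9 red npx 12 uv 381.3 250.4 xy [0.5734 0.1151] r 0.0387 ang 0.765
scene9 yel npx 12 uv 383.3 254.2 xy [0.5829 0.1249] r 0.0523 ang 0.774
   remaining deg 0.51
```

Within 0.5°. Releasing.

>>> {"fn": "arm_command", "kwargs": {"deltas": [{"xyz": [0, 0, 0], "turn": 0, "jaw": 0}, {"xyz": [0, 0, 0], "turn": 0, "jaw": 0}, {"xyz": [0, 0, 0], "turn": 0, "jaw": 0}, {"xyz": [0, 0, 0], "turn": 0, "jaw": 0}, {"xyz": [0, 0, 0], "turn": 0, "jaw": 0}]}}

```text
clock: 13.7
position: [0.5454, 0.0881, 0.087]
ee_rot: [-1.051, -2.957, 0.0]
force: [-0.6, -0.5, -0.0]
width: 0.488
```

>>> {"fn": "arm_command", "kwargs": {"deltas": [{"xyz": [0, 0, 0], "turn": 0, "jaw": 0}, {"xyz": [0, 0, 0], "turn": 0, "jaw": 0}, {"xyz": [0, 0, 0], "turn": 0, "jaw": 0}, {"xyz": [0, 0, 0], "turn": 0, "jaw": 0}, {"xyz": [0, 0, 0], "turn": 0, "jaw": 0}]}}

```text
clock: 14.12
position: [0.5454, 0.0881, 0.087]
ee_rot: [-1.051, -2.957, 0.0]
force: [0.5, 1.2, -0.5]
width: 0.85
```

>>> {"fn": "arm_command", "kwargs": {"deltas": [{"xyz": [0, 0, -0.5], "turn": 0, "jaw": 0}, {"xyz": [0, 0, -2], "turn": 0, "jaw": 0}, {"xyz": [0, 0, -4], "turn": 0, "jaw": 0}, {"xyz": [0, 0, -6.5], "turn": 0, "jaw": 0}, {"xyz": [0, 0, -9], "turn": 0, "jaw": 0}]}}

```text
clock: 14.53
position: [0.5453, 0.0881, 0.1781]
ee_rot: [-1.05, -2.956, 0.0]
force: [1.1, 0.3, -0.5]
width: 1.0
```

```bash
python3 st.py
```

```text
t 14.53 p [0.5453 0.0881 0.1781] yaw 140.91 F [ 1.09  0.31 -0.45] T [ 0.062 -0.214 -0.035] w 92.0 q7 0.2
```

>>> {"fn": "arm_command", "kwargs": {"deltas": [{"xyz": [0, 0, -3], "turn": 0, "jaw": 0}, {"xyz": [-2, -2, -6], "turn": 4, "jaw": 0}, {"xyz": [-4, -4, -7], "turn": 8, "jaw": 0}, {"xyz": [-6, -6, -7], "turn": 12, "jaw": 0}, {"xyz": [-8, -8, -7], "turn": 16, "jaw": 0}]}}

```text
clock: 14.95
position: [0.5578, -0.0255, 0.2496]
ee_rot: [-1.456, -2.781, -0.0]
force: [1.4, 0.9, 0.1]
width: 0.999
```

>>> {"fn": "arm_command", "kwargs": {"deltas": [{"xyz": [0, 0, 0], "turn": 0, "jaw": 0}, {"xyz": [0, 0, 0], "turn": 0, "jaw": 0}, {"xyz": [0, 0, 0], "turn": 0, "jaw": 0}]}}

```text
clock: 15.2
position: [0.5576, -0.0248, 0.2499]
ee_rot: [-1.455, -2.782, -0.001]
force: [0.4, 0.8, -0.5]
width: 1.003
```

```bash
python3 st.py
python3 - <<'E'
from ptr import *
for n in('scene','top','wrist'): snap(n,n+'10')
for n in('scene10','top10','wrist10'): ptr(n)
for n in('top0','top10','scene0','scene10','wrist10'):
    P=cloud(load(n));c=np.array([.5455,.0883]);r=np.hypot(P[...,0]-c[0],P[...,1]-c[1])
    q=P[(r<.028)&(P[...,2]<.18)]; z=q[:,2]
    print(n,'knob skirt z med',np.median(z[(z>.105)&(z<.13)]) if ((z>.105)&(z<.13)).any() else None,'top p95',np.percentile(z,95) if len(z) else None)
f=load('scene10')['frame'][160:330,280:460];cv2.imwrite('pics/sc10.png',cv2.resize(f[:,:,::-1],None,fx=3.5,fy=3.5,interpolation=cv2.INTER_CUBIC))
a=load('top0')['frame'];b=load('top10')['frame'];d=cv2.absdiff(a,b).max(2);d[d<25]=0;cv2.imwrite('pics/topdiff.png',np.hstack([b[100:330,100:500,::-1],cv2.cvtColor(d[100:330,100:500],cv2.COLOR_GRAY2BGR)*2]))
E
```

```text
t 15.2 p [ 0.5576 -0.0248  0.2499] yaw 124.8 F [ 0.45  0.77 -0.48] T [ 0.076 -0.173  0.007] w 92.3 q7 0.22
scene10 red npx 15 uv 381.2 250.2 xy [0.5731 0.1148] r 0.0382 ang 0.766
scene10 yel npx 17 uv 383.3 254.0 xy [0.5826 0.1245] r 0.0518 ang 0.773
   remaining deg 0.4
top10 red none
top10 yel none
   remaining deg nan
wrist10 red npx 128 uv 375.9 92.0 xy [0.574  0.1145] r 0.0387 ang 0.744
wrist10 yel npx 112 uv 387.8 89.5 xy [0.582  0.1229] r 0.0503 ang 0.759
   remaining deg 0.89
top0 knob skirt z med 0.12476193215880249 top p95 0.16389872811315034
top10 knob skirt z med 0.11120146609572057 top p95 0.14773034296873527
scene0 knob skirt z med 0.12361175835428528 top p95 0.1607612552314515
scene10 knob skirt z med 0.11165279331070144 top p95 0.14639394384880078
wrist10 knob skirt z med 0.11019738488885744 top p95 0.1469432500510408
```

View pics/sc10.png

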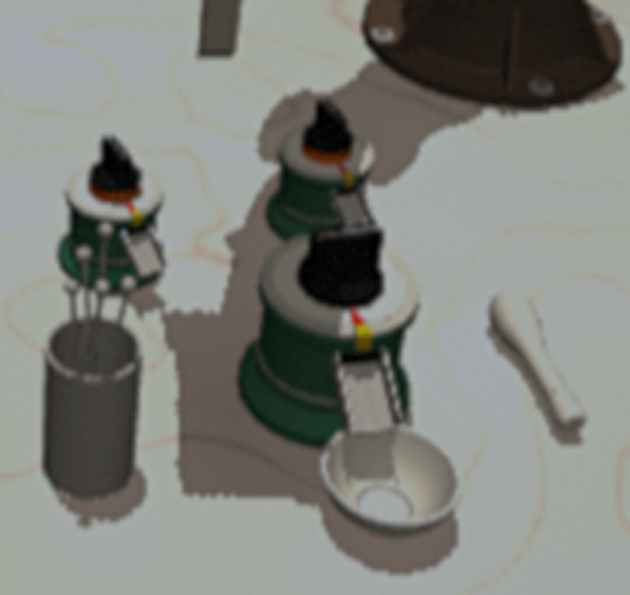

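View pics/topdiff.png

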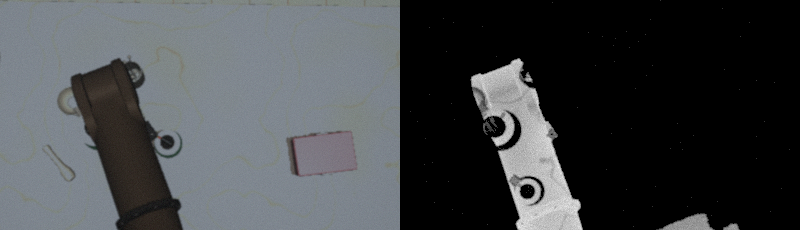

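View pics/wrist10.png

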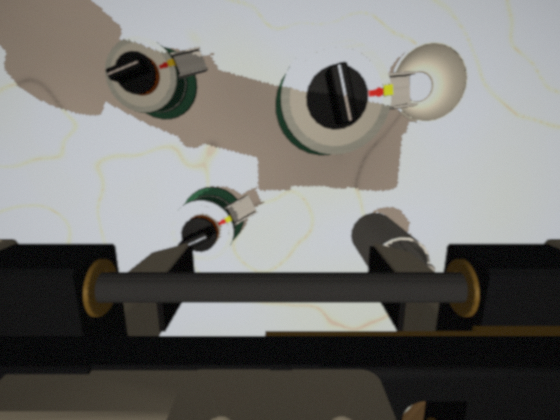

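Run:
```python
from h import *
c=np.array([.5455,.0883]);bd=np.array([np.cos(2.45),np.sin(2.45)])
for n in('wrist1','wrist10','scene0','scene10'):
    I=load(n);P=cloud(I);d=P[...,:2]-c;r=np.hypot(d[...,0],d[...,1]);Z=P[...,2]
    h=I['frame'].max(2)
    dk=np.median(Z[(r>.036)&(r<.045)&(abs(Z-.102)<.01)])
    m=(r<.027)&(Z>.1)&(Z<.13)
    hist,e=np.histogram(Z[m],bins=np.arange(.1,.13,.002))
    t=(r<.024)&(Z>dk+.035);k=e[hist.argmax()];k=np.median(Z[m&(abs(Z-k-.001)<.003)])
    print(n,'deck',dk.round(4),'skirt',k.round(4),'diff',(k-dk).round(4),hist,'bartop',np.percentile(Z[t],[50,80]).round(4)if t.any()else 0)
# bystanders in scene image
a=load('scene0');b=load('scene10')
g=[cv2.cvtColor(x['frame'],cv2.COLOR_RGB2GRAY) for x in(a,b)]
for nm,(u,v,w,hh) in {'bowl':(370,280,45,35),'pestle':(415,240,35,45),'holder':(290,230,34,74),'lunchbox':(160,148,75,45)}.items():
    res=cv2.matchTemplate(g[1][v-8:v+hh+8,u-8:u+w+8],g[0][v:v+hh,u:u+w],cv2.TM_CCOEFF_NORMED);_,s,_,l=cv2.minMaxLoc(res);print(nm,'shift px',l[0]-8,l[1]-8,round(s,3))
```

```text
wrist1 deck 0.1024 skirt 0.1241 diff 0.0218 [  0   0   0   0   0   0   0   0   0   0   1 589 783  10] bartop [0.3986 0.4057]
wrist10 deck 0.1023 skirt 0.1101 diff 0.0078 [  0   0   0   5 589 664  14  16  13  28  18  19  18  25] bartop [0.1458 0.1466]
scene0 deck 0.1024 skirt 0.1238 diff 0.0214 [ 1  2  0  1  0  0  2  5  1  0 11 61 61 12] bartop [0.1584 0.1604]
scene10 deck 0.1024 skirt 0.1102 diff 0.0078 [ 0  0  2  4 49 54 16 12 13  9 17 19 15  9] bartop [0.1448 0.1463]
bowl shift px 0 0 0.954
pestle shift px 0 0 0.999
holder shift px 0 0 1.0
lunchbox shift px 0 0 0.99
```

The skirt stands 7.8 mm above the deck in two views (8 mm is fully home). The pointer is within 1° of the mark, and the bystanders haven't shifted by a pixel. Handing in.

```bash
python3 -c "
from cell import sign_off
print(sign_off())"
```

```text
the job is handed in; nothing more can be done
None
```

The mill is in gear: the knob is fully home and released, and the red pointer stands at the yellow mark. I handed the job in at about 15 s of the 64 s; sign-off reported no verdict.

**What I did:**
- **Grip:** My first grasp closed on air, because the fingertips were really about 30 mm higher than the reported TCP height. I measured the tips in the depth images, reopened, went lower and gripped the bar at 15.9 mm.
- **Mesh:** I eased the knob down until the ring's spring pushed back, at most about 7 N. Turning it about 24° one way under that light pressure was enough, so I never had to rock it back. The push dropped to 2 N and the knob sank 14.1 mm to its stop. No wrist reading, taken at the end of each move, went above about 7 N.
- **Gate:** I turned the gate about 74° anticlockwise, opened the gripper and backed away.

**Last checks:**
- **Knob:** The skirt stands 7.8 mm above the deck in both the scene and wrist views; 8 mm is fully home.
- **Pointer:** It is 0.4° (scene) and 0.9° (wrist) short of the mark, which is under 1 mm.
- **Bystanders:** Bowl, pestle, skewer holder and lunch box show no shift in the scene view.
- **Release:** The gripper is open and well clear of everything.
- **Not confirmed:** The top view couldn't check the pointer because the arm blocked it. Its rough, uncorrected skirt height was about 1 mm higher than the other two views.

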